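# Lock a lattice panel in the clamping board with its cam lever

### The job

Ready the carved lattice panel for carving: with a finger, slide it along the fence until its far end meets the end stop, and only then push the wooden cam lever round, clockwise seen from above, as far as it goes, so that the cam jams the panel tight against the fence. Only push: do not grip the lever, do not lift or tip the panel, leave the tools and pots around it where they are, and take the hand away at the end.

Things in the scene. Friction and masses are not known exactly. Their poses are not given: they have to be found in the camera images.
- jig: Plywood clamping board, screwed to the table, 310 mm (x) by 390 mm (y), top face 18 mm above the table. Origin at table height, its x away from the robot towards the end stop, y left towards the fence, z up; the board spans x -170..+140, y -215..+175 mm of it. The cam pivot stands at x 0, y -71.5 mm.
- fence (a point): Point on the inner (right) face of the fence, at x -30, y +75 mm of the board, 32 mm above the table. The fence is a light wooden strip along the board's x on the left of the panel, x -165..+105 mm, 25 mm thick, top 46 mm above the table. Axes as the board's.
- end_stop (a point): Point on the near face of the end stop, at x +80, y +20 mm of the board, 32 mm above the table. The end stop is a light wooden strip across the far end of the panel, y -35..+100 mm, 25 mm thick, top 46 mm above the table. Axes as the board's.
- panel: Loose hardwood panel with a lattice carved on top, 160 mm (x) by 110 mm (y) by 18 mm, 0.17 to 0.34 kg, flat on the board between fence and cam, axes nearly the board's. Origin: centre of its underside. Starts 20 to 55 mm short of the end stop and 1 to 3 mm off the fence; slides at 1 to 3 N. Home, against both, its centre is at x 0, y +20 mm of the board.
- panel_center (a point): Centre of the panel, half-way up its thickness: 9 mm above its underside, 27 mm above the table. Its near end, the one to push, faces the robot 80 mm from here along the panel's -x. Axes as the panel's.
- cam (a joint): Turn of the cam lever about its upright pivot, rad. 0: open, pointing along the board's -y, 13 degrees towards +x. Grows clockwise from above (free end swings towards the robot). 1.80: fully over, along the board's -x beside the panel, at a dowel. Starts at 0.15 to 0.60. Stiff, stays where left: about 2 N at the grip point, up to 10 N past 1.4 as the cam bites.
- cam_pivot (a point): On the pivot axis of the cam lever (steel bolt), half-way up the lever, 33 mm above the table. Turns with the lever: x along the lever from the pivot to its free end, z up. The lever carries here an eccentric disc, 56 mm wide, centred 9 mm off the pivot, up to 45 mm above the table, that presses on the panel's right side.
- lever_grip (a point): Where to push the lever: on its centre line, 95 mm from the pivot, half-way up, 33 mm above the table. The lever is a straight dark wooden bar, 18 mm wide, 22 mm tall (22 to 44 mm above the table), its free end 120 mm from the pivot. x along the lever, outward; push on its +y side (the far side at the start), towards -y.
- wax_tin: Bystander: small round tin with brass sides and a pale lid, 48 mm wide, 24 mm high, standing on the near right corner of the clamping board outside the sweep of the lever. Origin: centre of its underside.
- gouge: Bystander: carving gouge, 210 mm long along its x, 22 mm wide and 20 mm high, lying on the clamping board to the left of the fence. Origin: underside, mid-length.
- gouge2: Bystander: dark-handled gouge, 230 mm long along its x, 20 mm high, on the table to the right. Origin: underside, mid-length.
- mallet: Bystander: carver's round wooden mallet standing on its head, 80 mm wide, 215 mm high, on the table. Origin: centre of its underside.
- glue: Bystander: white glue bottle, 64 mm wide, 170 mm high, on the table. Origin: centre of its underside.
- varnish: Bystander: amber glass jar, 72 mm wide, 110 mm high, on the table. Origin: centre of its underside.
- sample: Bystander: finished dark lattice panel, 150 x 100 x 20 mm, flat on the table at the right. Origin: centre of its underside.
Mind the look-alikes: they are no part of the job. What is shaped like the panel but red is not meant.

How it is judged:
By the outcome, as a careful person would: the job done as asked, in the order asked, and still so for the second after the job is handed in, with the robot touching nothing.
It also fails if it takes over 43 s, if anything falls off the work surface, if the arm or the gripper's body presses on something with over 40 N, if the wrist force passes 120 N, or if a joint passes its speed limit or range.

### The arm

A 6-joint arm with a two-finger parallel gripper is mounted at the origin on the work surface. World frame = base frame: x ahead of the robot, y to its left, z up, the work surface at z = 0. Lengths are in m, angles in rad, forces in N, time in s.
With the tool pointing down it reaches from about 0.3 to 0.95 m from the base axis. Payload 3.1 kg.
Tool frame: the origin (TCP) lies midway between the tips of the shut fingers; the grasp point (between the pads) lies 19 mm behind it; z points along the fingers, x is the direction in which the jaws open and shut, and the axes are right-handed (so a half turn about z gives the same grasp; the last joint's range is limited). The gripper opens to 85 mm and grips with 20 to 120 N. Pads are 22 mm wide; open, the fingers measure 114 mm over their backs; the gripper's body (76 mm by 85 mm) begins 54 mm behind the grasp point. The pads swing forward as they close: fully open they stand 13 mm farther back than shut.
Start: joints at [-1.185, 0.308, 1.634, -0, 1.2, -0.07], TCP at [0.275, -0.561, 0.231] pointing down, gripper open.
Joint ranges: [-3.06, 3.06], [-0.79, 1.96], [0.05, 2.63], [-1.19, 4.34], [0.05, 2.64], [-2.94, 2.94]. Speed limits (rad/s): [2.79, 2.79, 3.14, 3.14, 3.14, 3.14].

### API

Orientations are given as a unit quaternion [w, x, y, z].
In Python, from rig import * gives the robot as it stands.
- The arm moves only by the tool move_arm, never from a script. Its argument "moves" is a list of rows, each an object of numbers: "dx", "dy", "dz": the shift along the tool's x, y, z in m; "ax", "ay", "az": the turn, a rotation vector about the tool's x, y, z in rad; "jaw": the finger opening in m, from 0 to 0.0854. In form: [{"dx": .., "dy": .., "dz": .., "ax": .., "ay": .., "az": .., "jaw": ..}, ...]. A call has 1 to 20 rows; each row shifts and turns the commanded pose from where the row before left it, along the tool's axes as they then stand; what a row does not reach is not made up. A row lasts 1/12 s, in which the tool goes at most 41.7 mm and 7.16 degrees, less where a joint would pass 70% of its speed; a pose out of reach is approached as far as the arm can. A call is refused whole if a number of a shift passes 0.0417 or a number of a turn 0.125, either way. A call with a gripper value outside its range is refused whole. The fingers move at their own pace and stop on an object; "squeeze" is the grip in N (left out, the last holds). Time passes only in rows, so rows that do not move let the fingers close. It gives the time, the measured TCP pose, the force and the opening at its end, in the units of the state.
- sense(): the state, without advancing time (a new reading comes with each control period).
- snapshot(name): name is "scene" or "top" or "wrist"; returns the picture (480x640x3 uint8, red, green, blue); there is no depth.
- camera_params(name): a dict with "fx", "fy", "cx", "cy" (pixels), "camera_from_world" (4x4, takes a point from world to camera coordinates); the wrist camera has in their place "hand_eye" (4x4, takes a point from camera to tool coordinates, whose origin is the TCP and whose axes are the tool frame's). Camera axes: x right, y down, z forward; pixel columns grow to the right and rows downward; lengths in m; the calibration is good to about 2 mm. A picture is of the moment at which its call begins: read the wrist's pose just before it. camera_params takes no time and is no camera call.
- hand_in(): hands the job in, once; it reports no verdict.
The state is a dict: "time": time; "q": joint angles; "qvel": joint speeds; "tau": joint torques, N m; "position": TCP position; "ee_rot": TCP orientation; "contact_force": force on the tool from outside, world axes, zero at the start; "torque": the same for the moment, N m; "finger_gap": opening from 0.0 (shut) to 1.0 (fully open).
Only numpy, scipy, OpenCV 4.12 (cv2) and the standard library are available. Lean on these libraries where they do the work, as an engineer would, in place of code of your own. Each camera call takes 0.05 s, during which the arm holds its last target.

## Working session

There is one attempt and no reset: what is moved stays moved. The work goes in short steps, Python scripts to look and compute and a tool call to move; the robot and the scene stay as the last step left them, time stands still between calls to the robot, and variables do not carry over. Pictures are saved under pics/ and viewed, and the job is handed in when it is done.

Besides the shell and the picture viewer there is one more tool, called after "Request:" by a JSON object that holds its "api" and its "payload". move_arm: Moves the arm, as the interface text tells. Its arguments: {"type":"object","properties":{"moves":{"type":"array"},"squeeze":{"type":"number"}},"required":["moves"]}

```bash
mkdir -p pics; python3 - <<'E'
from rig import *
import cv2
s=sense(); print(s)
for n in ("scene","top"):
    cv2.imwrite(f"pics/{n}0.png",cv2.cvtColor(snapshot(n),cv2.COLOR_RGB2BGR)); print(n,camera_params(n))
print(camera_params("wrist"))
E
```

```text
{'time': 0.0, 'q': array([-1.18469038e+00,  3.09008232e-01,  1.63519138e+00,  6.68690076e-06,
        1.19966479e+00, -6.97101823e-02]), 'qvel': array([-2.86897241e-04,  3.98551287e-04, -6.11064873e-05,  7.86524496e-04,
       -6.81520064e-04, -1.27198670e-03]), 'tau': array([ 1.44901649e-03, -4.15251625e+01, -2.76667571e+01, -1.43173697e-04,
        1.03361727e-02, -7.89317113e-06]), 'position': array([ 0.27478684, -0.56044815,  0.23004274]), 'ee_rot': array([-6.69146142e-04,  8.48584475e-01, -5.29058691e-01, -9.17863037e-04]), 'contact_force': array([0.16084456, 0.67226683, 0.04132987]), 'torque': array([ 0.00799133,  0.0134599 , -0.02635934]), 'finger_gap': 0.9991184744710023}
scene {'fx': 445.60309387453987, 'fy': 445.60309387453987, 'cx': 326.72834517205285, 'cy': 247.1298035583126, 'camera_from_world': array([[ 0.20132546,  0.97945643, -0.01153942, -0.07159289],
       [ 0.81828926, -0.17464974, -0.5476314 , -0.33970559],
       [-0.53839645,  0.10080956, -0.83664012,  1.42190845],
       [ 0.        ,  0.        ,  0.        ,  1.        ]])}
top {'fx': 619.1427663612927, 'fy'
[... 192 characters left out ...]
99017e-01, -2.74981284e-03, -1.18928470e-01,
         4.33111719e-01],
       [ 1.18960167e-01, -2.17240911e-02, -9.92661343e-01,
         1.50738037e+00],
       [ 0.00000000e+00,  0.00000000e+00,  0.00000000e+00,
         1.00000000e+00]])}
{'fx': 336.33007704103466, 'fy': 336.33007704103466, 'cx': 312.3362408610686, 'cy': 244.04883255819271, 'hand_eye': array([[ 9.99999946e-01,  3.24790974e-04, -4.89684133e-05,
        -1.43807549e-03],
       [-2.95204869e-04,  9.54073459e-01,  2.99572608e-01,
        -7.65888540e-02],
       [ 1.44017943e-04, -2.99572577e-01,  9.54073504e-01,
        -1.43150829e-01],
       [ 0.00000000e+00,  0.00000000e+00,  0.00000000e+00,
         1.00000000e+00]])}
```

View pics/top0.png

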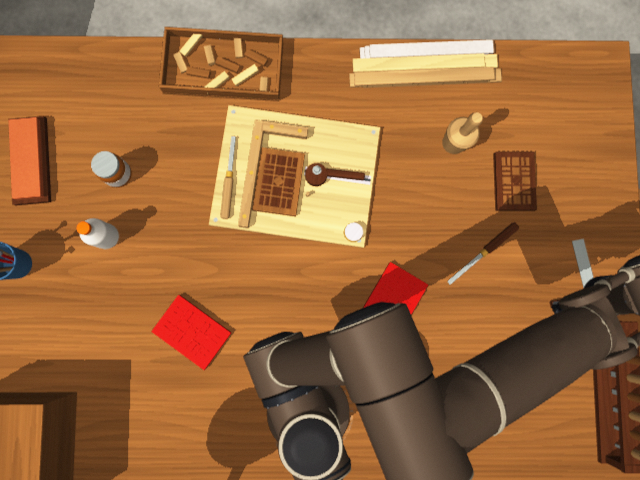

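View pics/scene0.png

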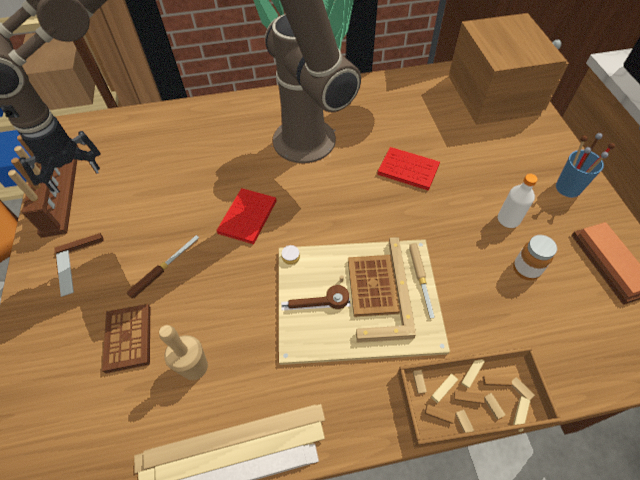

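The lookalikes in the top view are the brown panel in the jig (279,182), the dark sample on the table (515,180), and the red panels at (190,330) and (395,295). I choose the one in the jig, between the fence and the cam. The lever is the dark bar from (317,174) to (370,177). Next is a close crop to check this.

```bash
python3 - <<'E'
import cv2
t=cv2.imread("pics/top0.png")[95:255,200:390]
cv2.imwrite("pics/topc.png",cv2.resize(t,None,fx=3.75,fy=3.75,interpolation=cv2.INTER_CUBIC)) 
t=cv2.imread("pics/scene0.png")[230:370,265:455]
cv2.imwrite("pics/scenec.png",cv2.resize(t,None,fx=4,fy=4,interpolation=cv2.INTER_CUBIC)) 
E
```

```text
(no output)
```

View pics/topc.png

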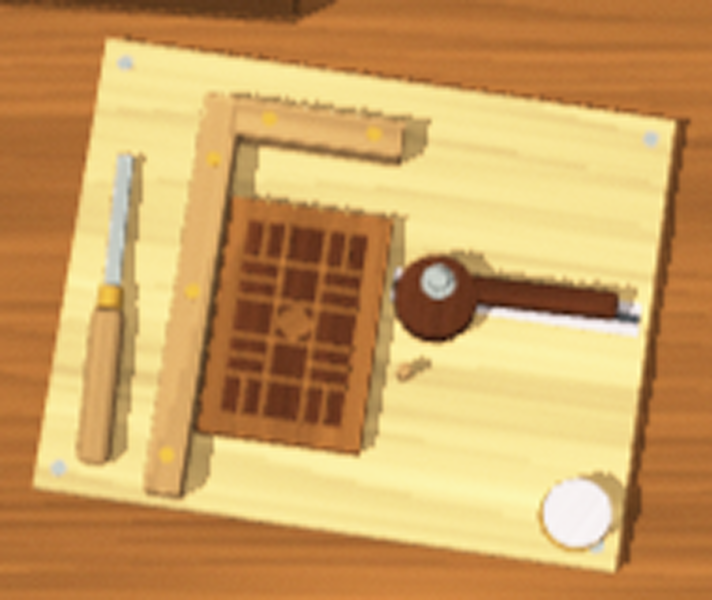

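View pics/scenec.png

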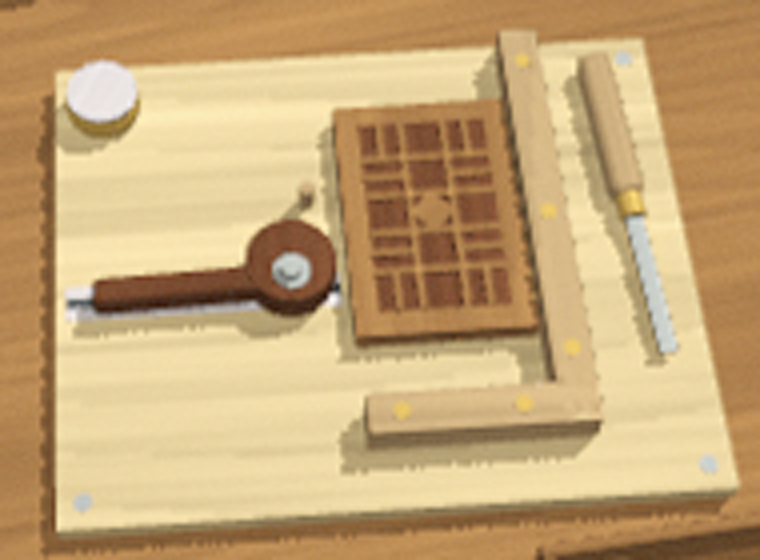

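```bash
cat > h.py <<'E'
import numpy as np
from rig import *
from scipy.optimize import least_squares
def ray(name,u,v,z):
    c=camera_params(name); T=c["camera_from_world"]; R=T[:3,:3]; o=-R.T@T[:3,3]
    d=R.T@np.array([(u-c["cx"])/c["fx"],(v-c["cy"])/c["fy"],1]); return (o+d*(z-o[2])/d[2])
def tc(x,y,z): return ray("top",200+x/3.75,95+y/3.75,z)
def sc(x,y,z): return ray("scene",265+x/4,230+y/4,z)
def fit(model,pts):
    pts=np.array(pts)[:,:2];model=np.array(model)
    def f(p):
        c,s=np.cos(p[2]),np.sin(p[2]);return (model@np.array([[c,s],[-s,c]])+p[:2]-pts).ravel()
    r=least_squares(f,[.5,0,0]);return r.x,np.round(r.fun.reshape(-1,2)*1e3,1)
E
python3 - <<'E'
from h import *
M=[[.14,.175],[.14,-.215],[-.17,.175],[-.17,-.215]]
A,ra=fit(M,[tc(*p,.018) for p in [(107,38),(683,120),(35,487),(618,572)]])
B,rb=fit(M,[sc(*p,.018) for p in [(738,488),(57,532),(643,40),(57,72)]])
print(A,ra,B,rb)
P=[[.08,.055],[.08,-.055],[-.08,.055],[-.08,-.055]]
C,rc=fit(P,[tc(*p,.036) for p in [(231,197),(392,216),(198,430),(360,453)]])
D,rd=fit(P[:][1:],[sc(*p,.036) for p in [(358,337),(500,102),(335,112)]])
print(C,rc,D,rd)
def tojig(J,p):
    c,s=np.cos(J[2]),np.sin(J[2]);d=p[:2]-J[:2];return np.array([c*d[0]+s*d[1],-s*d[0]+c*d[1]])
J=(A+B)/2
for n,p in [("panT",C),("panS",D),("pivT",tc(437,280,.047)),("endT",tc(618,303,.044)),("pivS",sc(291,266,.047)),("endS",sc(93,294,.044)),("tin",tc(578,512,.042))]: print(n,p,tojig(J,p))
E
```

```text
[ 0.60010816  0.04739167 -0.14233666] [[-0.3 -2.2]
 [-1.   3.1]
 [ 0.5 -0.7]
 [ 0.8 -0.2]] [ 0.59995308  0.0506096  -0.14430133] [[ 0.9  1.2]
 [-0.8 -0.4]
 [-0.1 -0.2]
 [ 0.1 -0.6]]
[ 0.56366561  0.07320755 -0.12773943] [[ 1.   0.9]
 [-0.7 -0.9]
 [-0.6  1.3]
 [ 0.3 -1.3]] [ 0.56541264  0.074202   -0.13793271] [[ 2.3 -1.2]
 [-0.9  2.7]
 [-1.4 -1.5]]
panT [ 0.56366561  0.07320755 -0.12773943] [-0.03944962  0.01876476]
panS [ 0.56541264  0.074202   -0.13793271] [-0.03786254  0.01999853]
pivT [ 0.59086368 -0.02030832  0.047     ] [ 0.00082637 -0.06990767]
endT [ 0.57664354 -0.14011381  0.044     ] [ 0.0038637  -0.19051588]
pivS [ 0.5864948  -0.02001521  0.047     ] [-0.00353959 -0.07024156]
endS [ 0.57876539 -0.13875949  0.044     ] [ 0.00577037 -0.18887239]
tin [ 0.43755139 -0.11273069  0.042     ] [-0.13771349 -0.18327989]
```

```bash
cat >> h.py <<'E'
from scipy.spatial.transform import Rotation as Ro
J=np.array([.600,.049,-.143])
def w2b(p):
    c,s=np.cos(J[2]),np.sin(J[2]);d=np.array(p[:2])-J[:2];return np.array([c*d[0]+s*d[1],-s*d[0]+c*d[1]])
def b2w(p):
    c,s=np.cos(J[2]),np.sin(J[2]);return J[:2]+[c*p[0]-s*p[1],s*p[0]+c*p[1]]
def delta(bx,by,z,yaw):
    """target TCP in board xy (m), z world; yaw board angle of tool x axis. tool-frame delta from now"""
    s=sense();R=Ro.from_quat(np.roll(s["ee_rot"],-1))
    a=J[2]+yaw;x=np.array([np.cos(a),np.sin(a),0]);zz=np.array([0,0,-1.]);T=Ro.from_matrix(np.c_[x,np.cross(zz,x),zz])
    return np.round(R.inv().apply(np.r_[b2w((bx,by)),z]-s["position"]),4),np.round((R.inv()*T).as_rotvec(),4)
E
python3 - <<'E'
from h import *
for p in [(185,365)]: q=ray("scene",*p,.0+.02); print("mallet",q,w2b(q))
q=ray("top",458,143,.02);print(q,w2b(q))
print(ray("top",620,390,.1))
print(b2w((-.155,.0185)))
print(delta(-.155,.0185,.23,-np.pi/2))
E
```

```text
mallet [ 0.67001494 -0.39076068  0.02      ] [ 0.13197196 -0.42529395]
[ 0.66801407 -0.38110568  0.02      ] [ 0.12861555 -0.41602266]
[ 0.06298899 -0.72045281  0.1       ]
[0.44921859 0.0894007 ]
(array([-0.5068, -0.4427,  0.0013]), array([5.000e-04, 2.100e-03, 5.988e-01]))
```

Request:
{"api": "move_arm", "payload": {"moves": [{"dx":-0.028,"dy":-0.0246,"dz":-0.003,"jaw":0},{"dx":-0.028,"dy":-0.0246,"jaw":0},{"dx":-0.028,"dy":-0.0246},{"dx":-0.028,"dy":-0.0246},{"dx":-0.028,"dy":-0.0246},{"dx":-0.028,"dy":-0.0246},{"dx":-0.028,"dy":-0.0246},{"dx":-0.028,"dy":-0.0246},{"dx":-0.028,"dy":-0.0246},{"dx":-0.028,"dy":-0.0246},{"dx":-0.028,"dy":-0.0246},{"dx":-0.028,"dy":-0.0246},{"dx":-0.028,"dy":-0.0246},{"dx":-0.028,"dy":-0.0246},{"dx":-0.028,"dy":-0.0246},{"dx":-0.028,"dy":-0.0246},{"dx":-0.028,"dy":-0.0246},{"dx":-0.028,"dy":-0.0246},{"az":0.12},{"az":0.12}]}}

```text
validation failed for argument at $.mo...
```

```bash
python3 - <<'E'
from h import *
import cv2
s=sense();print(s["time"],s["position"],s["ee_rot"],s["q"],s["finger_gap"],w2b(s["position"]),s["contact_force"])
print(delta(-.155,.0185,.23,-np.pi/2),delta(-.155,.0185,.024,-np.pi/2))
cv2.imwrite("pics/w1.png",cv2.cvtColor(snapshot("wrist"),cv2.COLOR_RGB2BGR))
E
```

```text
0.1 [ 0.27478963 -0.56049271  0.23013024] [-6.23249708e-04  8.48582469e-01 -5.29062016e-01 -8.87616790e-04] [-1.18469339e+00  3.08947764e-01  1.63508680e+00 -3.49668488e-05
  1.19972700e+00 -6.96902850e-02] 0.9999871603647478 [-0.2350302  -0.64961831] [0.87742368 0.73085017 0.21859131]
(array([-0.5068, -0.4427,  0.0013]), array([5.000e-04, 2.100e-03, 5.988e-01])) (array([-0.5063, -0.4427,  0.2073]), array([5.000e-04, 2.100e-03, 5.988e-01]))
```

View pics/w1.png

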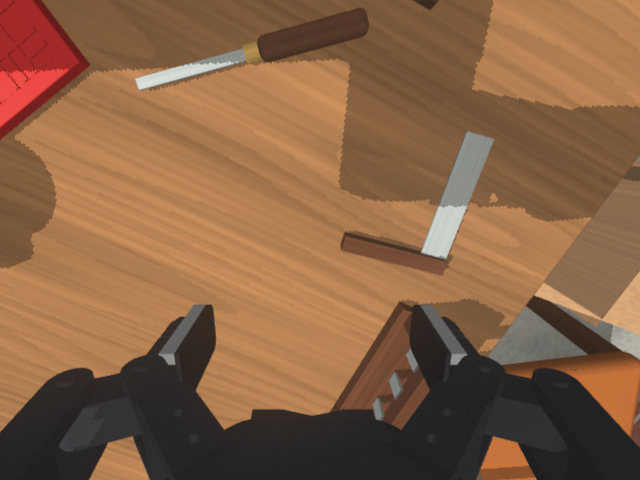

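The wrist view shows open fingers over bare table, with the red board at the left. The move call was refused, so I'll retry with every field given.

Request:
{"api": "move_arm", "payload": {"moves": [{"dx":-0.028,"dy":-0.0246,"dz":-0.003,"ax":0.0,"ay":0.0,"az":0.0,"jaw":0.0}]}}

```text
time: 0.23
position: [0.2833, -0.5294, 0.233]
ee_rot: [0.002, 0.848, -0.531, 0.0]
contact_force: [0.1, 1.1, 0.7]
finger_gap: 0.88
```

Request:
{"api": "move_arm", "payload": {"moves": [{"dx":-0.028,"dy":-0.0246,"dz":0.0,"ax":0.0,"ay":0.0,"az":0.0,"jaw":0.0},{"dx":-0.028,"dy":-0.0246,"dz":0.0,"ax":0.0,"ay":0.0,"az":0.0,"jaw":0.0},{"dx":-0.028,"dy":-0.0246,"dz":0.0,"ax":0.0,"ay":0.0,"az":0.0,"jaw":0.0},{"dx":-0.028,"dy":-0.0246,"dz":0.0,"ax":0.0,"ay":0.0,"az":0.0,"jaw":0.0},{"dx":-0.028,"dy":-0.0246,"dz":0.0,"ax":0.0,"ay":0.0,"az":0.0,"jaw":0.0},{"dx":-0.028,"dy":-0.0246,"dz":0.0,"ax":0.0,"ay":0.0,"az":0.0,"jaw":0.0},{"dx":-0.028,"dy":-0.0246,"dz":0.0,"ax":0.0,"ay":0.0,"az":0.0,"jaw":0.0},{"dx":-0.028,"dy":-0.0246,"dz":0.0,"ax":0.0,"ay":0.0,"az":0.0,"jaw":0.0},{"dx":-0.028,"dy":-0.0246,"dz":0.0,"ax":0.0,"ay":0.0,"az":0.0,"jaw":0.0},{"dx":-0.028,"dy":-0.0246,"dz":0.0,"ax":0.0,"ay":0.0,"az":0.0,"jaw":0.0},{"dx":-0.028,"dy":-0.0246,"dz":0.0,"ax":0.0,"ay":0.0,"az":0.0,"jaw":0.0},{"dx":-0.028,"dy":-0.0246,"dz":0.0,"ax":0.0,"ay":0.0,"az":0.0,"jaw":0.0},{"dx":-0.028,"dy":-0.0246,"dz":0.0,"ax":0.0,"ay":0.0,"az":0.0,"jaw":0.0},{"dx":-0.028,"dy":-0.0246,"dz":0.0,"ax":0.0,"ay":0.0,"az":0.0,"jaw":0.0},{"dx":-0.028,"dy":-0.0246,"dz":0.0,"ax":0.0,"ay":0.0,"az":0.0,"jaw":0.0},{"dx":-0.028,"dy":-0.0246,"dz":0.0,"ax":0.0,"ay":0.0,"az":0.0,"jaw":0.0},{"dx":0.0,"dy":0.0,"dz":0.0,"ax":0.0,"ay":0.0,"az":0.12,"jaw":0.0},{"dx":0.0,"dy":0.0,"dz":0.0,"ax":0.0,"ay":0.0,"az":0.12,"jaw":0.0},{"dx":0.0,"dy":0.0,"dz":0.0,"ax":0.0,"ay":0.0,"az":0.12,"jaw":0.0},{"dx":0.0,"dy":0.0,"dz":0.0,"ax":0.0,"ay":0.0,"az":0.12,"jaw":0.0}]}}

```text
time: 1.9
position: [0.4407, 0.0509, 0.2339]
ee_rot: [-0.0, -0.697, 0.717, 0.0]
contact_force: [-0.9, -0.3, -0.7]
finger_gap: -0.002
```

```bash
python3 - <<'E'
from h import *
import cv2
s=sense();print(s["time"],s["position"],s["ee_rot"],s["q"],s["finger_gap"],w2b(s["position"]),s["contact_force"])
print(delta(-.155,.0185,.23,-np.pi/2),delta(-.155,.0185,.024,-np.pi/2))
cv2.imwrite("pics/w2.png",cv2.cvtColor(snapshot("wrist"),cv2.COLOR_RGB2BGR))
E
```

```text
1.9 [0.4407213  0.0508651  0.23393302] [-3.17774975e-04 -6.96899600e-01  7.17168592e-01  2.38503299e-04] [ 1.67591179e-02 -5.40496278e-02  2.03683099e+00 -9.55626528e-05
  1.15960109e+00  1.61625934e+00] -0.002241581936917915 [-0.15791873 -0.02085324] [-0.86073839 -0.3173558  -0.73424873]
(array([-0.0388, -0.0074,  0.0039]), array([ 0.0008, -0.0002,  0.1143])) (array([-0.0388, -0.0076,  0.2099]), array([ 0.0008, -0.0002,  0.1143]))
```

View pics/w2.png

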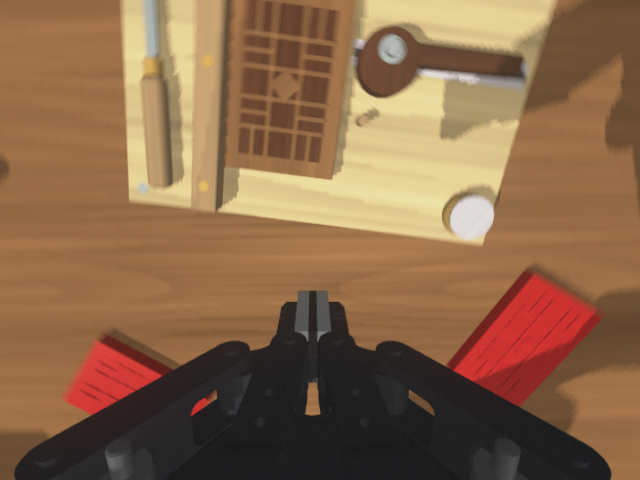

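Request:
{"api": "move_arm", "payload": {"moves": [{"dx":-0.02,"dy":-0.004,"dz":0.02,"ax":0.0,"ay":0.0,"az":0.0,"jaw":0.0},{"dx":-0.019,"dy":-0.0035,"dz":0.03,"ax":0.0,"ay":0.0,"az":0.0,"jaw":0.0},{"dx":0.0,"dy":0.0,"dz":0.03,"ax":0.0,"ay":0.0,"az":0.114,"jaw":0.0},{"dx":0.0,"dy":0.0,"dz":0.03,"ax":0.0,"ay":0.0,"az":0.0,"jaw":0.0},{"dx":0.0,"dy":0.0,"dz":0.03,"ax":0.0,"ay":0.0,"az":0.0,"jaw":0.0},{"dx":0.0,"dy":0.0,"dz":0.03,"ax":0.0,"ay":0.0,"az":0.0,"jaw":0.0},{"dx":0.0,"dy":0.0,"dz":0.02,"ax":0.0,"ay":0.0,"az":0.0,"jaw":0.0},{"dx":0.0,"dy":0.0,"dz":0.01,"ax":0.0,"ay":0.0,"az":0.0,"jaw":0.0},{"dx":0.0,"dy":0.0,"dz":0.005,"ax":0.0,"ay":0.0,"az":0.0,"jaw":0.0},{"dx":0.0,"dy":0.0,"dz":0.0,"ax":0.0,"ay":0.0,"az":0.0,"jaw":0.0}]}}

```text
time: 2.78
position: [0.4491, 0.089, 0.0287]
ee_rot: [-0.001, -0.657, 0.754, 0.0]
contact_force: [-0.3, -0.8, -0.7]
finger_gap: -0.001
```

```bash
python3 - <<'E'
from h import *
import cv2
s=sense();print(s["time"],s["position"],s["ee_rot"],s["q"],s["finger_gap"],w2b(s["position"]),s["contact_force"])
print(delta(-.155,.0185,.024,-np.pi/2))
cv2.imwrite("pics/w3.png",cv2.cvtColor(snapshot("wrist"),cv2.COLOR_RGB2BGR))
cv2.imwrite("pics/s3.png",cv2.resize(cv2.cvtColor(snapshot("scene"),cv2.COLOR_RGB2BGR)[190:370,255:465],None,fx=3.3,fy=3.3))
E
```

```text
2.7833 [0.44906923 0.08896224 0.0286695 ] [-6.28674295e-04 -6.56894538e-01  7.53982069e-01  4.58157315e-04] [1.00392861e-01 3.09338121e-01 2.13610355e+00 3.26262552e-05
 6.97706660e-01 1.80857480e+00] -0.0011998175378014934 [-0.15508535  0.01804473] [-0.32839941 -0.83166629 -0.66718585]
(array([-0.0005, -0.0001,  0.0047]), array([ 0.0015, -0.0004,  0.0056]))
```

View pics/w3.png

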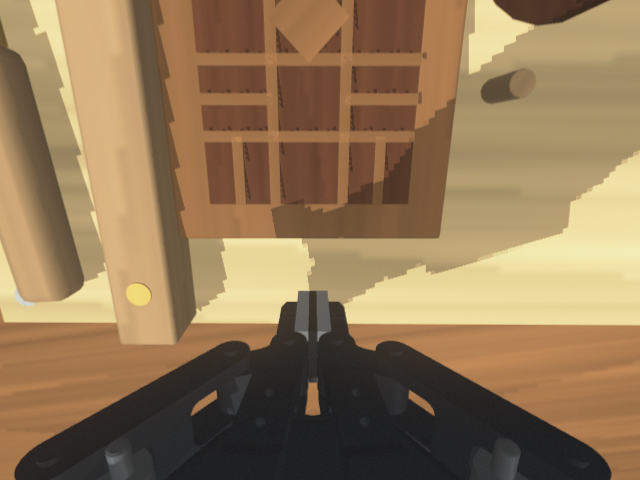

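View pics/s3.png

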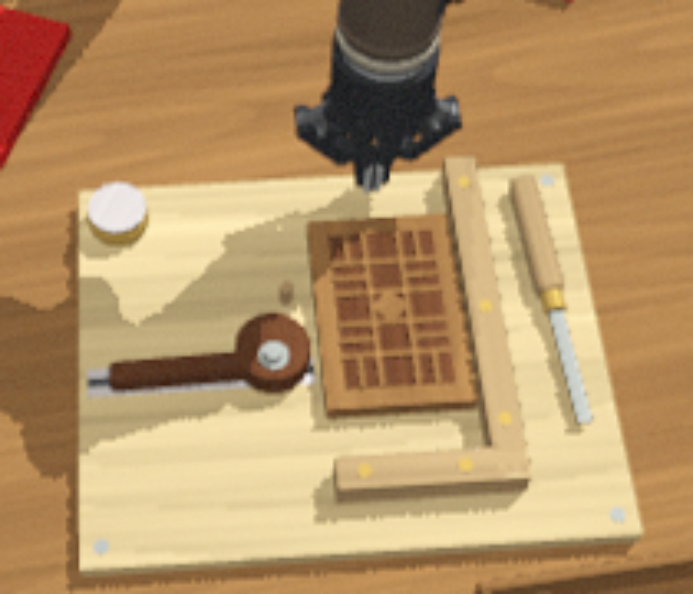

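The panel's near edge runs from (185,238) to (440,238), centred on the shut fingers at x = 313, and the finger has about 25 mm to go. I'll lower 4 mm and push.

Request:
{"api": "move_arm", "payload": {"moves": [{"dx":0.0,"dy":0.0,"dz":0.004,"ax":0.0,"ay":0.0,"az":0.005,"jaw":0.0},{"dx":0.0,"dy":-0.006,"dz":0.0,"ax":0.0,"ay":0.0,"az":0.0,"jaw":0.0},{"dx":0.0,"dy":-0.006,"dz":0.0,"ax":0.0,"ay":0.0,"az":0.0,"jaw":0.0},{"dx":0.0,"dy":-0.004,"dz":0.0,"ax":0.0,"ay":0.0,"az":0.0,"jaw":0.0},{"dx":0.0,"dy":-0.003,"dz":0.0,"ax":0.0,"ay":0.0,"az":0.0,"jaw":0.0},{"dx":0.0,"dy":-0.003,"dz":0.0,"ax":0.0,"ay":0.0,"az":0.0,"jaw":0.0},{"dx":0.0,"dy":-0.003,"dz":0.0,"ax":0.0,"ay":0.0,"az":0.0,"jaw":0.0},{"dx":0.0,"dy":-0.003,"dz":0.0,"ax":0.0,"ay":0.0,"az":0.0,"jaw":0.0},{"dx":0.0,"dy":-0.003,"dz":0.0,"ax":0.0,"ay":0.0,"az":0.0,"jaw":0.0},{"dx":0.0,"dy":-0.003,"dz":0.0,"ax":0.0,"ay":0.0,"az":0.0,"jaw":0.0},{"dx":0.0,"dy":-0.003,"dz":0.0,"ax":0.0,"ay":0.0,"az":0.0,"jaw":0.0},{"dx":0.0,"dy":-0.003,"dz":0.0,"ax":0.0,"ay":0.0,"az":0.0,"jaw":0.0},{"dx":0.0,"dy":-0.003,"dz":0.0,"ax":0.0,"ay":0.0,"az":0.0,"jaw":0.0}]}}

```text
time: 3.97
position: [0.4926, 0.0829, 0.0251]
ee_rot: [0.0, -0.655, 0.756, -0.0]
contact_force: [-1.5, 0.4, -1.2]
finger_gap: 0.002
```

```bash
python3 - <<'E'
from h import *
import cv2
s=sense();print(s["time"],s["position"],w2b(s["position"]),s["contact_force"])
cv2.imwrite("pics/w4.png",cv2.cvtColor(snapshot("wrist"),cv2.COLOR_RGB2BGR))
E
```

```text
3.9667 [0.49258176 0.08287245 0.02513392] [-0.11114908  0.0182182 ] [-1.46160819  0.39647452 -1.18487596]
```

View pics/w4.png

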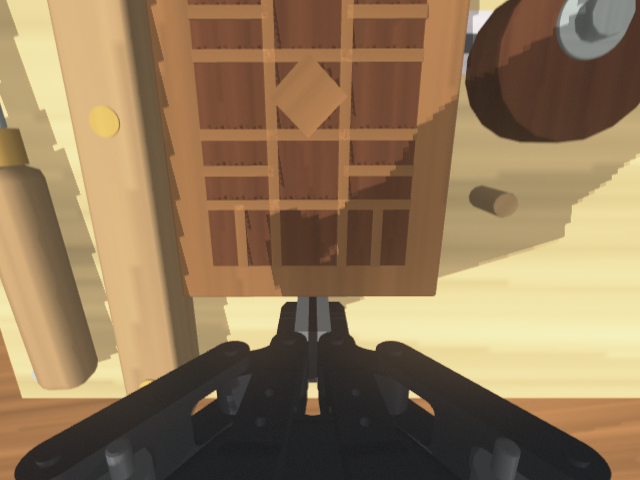

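In contact: the panel's near edge is now at row 296, just at the fingertips, about 20 mm short of home. Continuing.

Request:
{"api": "move_arm", "payload": {"moves": [{"dx":0.0,"dy":-0.003,"dz":0.0,"ax":0.0,"ay":0.0,"az":0.0,"jaw":0.0},{"dx":0.0,"dy":-0.003,"dz":0.0,"ax":0.0,"ay":0.0,"az":0.0,"jaw":0.0},{"dx":0.0,"dy":-0.003,"dz":0.0,"ax":0.0,"ay":0.0,"az":0.0,"jaw":0.0},{"dx":0.0,"dy":-0.003,"dz":0.0,"ax":0.0,"ay":0.0,"az":0.0,"jaw":0.0},{"dx":0.0,"dy":-0.002,"dz":0.0,"ax":0.0,"ay":0.0,"az":0.0,"jaw":0.0}]}}

```text
time: 4.43
position: [0.5069, 0.0809, 0.0254]
ee_rot: [0.001, -0.655, 0.756, -0.0]
contact_force: [-0.5, 0.1, 0.1]
finger_gap: -0.003
```

Request:
{"api": "move_arm", "payload": {"moves": [{"dx":0.0,"dy":-0.002,"dz":0.0,"ax":0.0,"ay":0.0,"az":0.0,"jaw":0.0}]}}

```text
time: 4.52
position: [0.5081, 0.0806, 0.0253]
ee_rot: [-0.0, -0.655, 0.756, 0.0]
contact_force: [-3.3, 0.1, 2.2]
finger_gap: 0.001
```

Request:
{"api": "move_arm", "payload": {"moves": [{"dx":0.0,"dy":-0.002,"dz":0.0,"ax":0.0,"ay":0.0,"az":0.0,"jaw":0.0}]}}

```text
time: 4.6
position: [0.5094, 0.0804, 0.0253]
ee_rot: [-0.001, -0.655, 0.756, 0.001]
contact_force: [-3.8, 0.1, 3.3]
finger_gap: -0.004
```

Request:
{"api": "move_arm", "payload": {"moves": [{"dx":0.0,"dy":-0.002,"dz":0.0,"ax":0.0,"ay":0.0,"az":0.0,"jaw":0.0}]}}

```text
time: 4.68
position: [0.5114, 0.0801, 0.0253]
ee_rot: [-0.001, -0.655, 0.756, 0.0]
contact_force: [-3.1, 0.2, 3.1]
finger_gap: 0.003
```

Request:
{"api": "move_arm", "payload": {"moves": [{"dx":0.0,"dy":-0.002,"dz":0.0,"ax":0.0,"ay":0.0,"az":0.0,"jaw":0.0}]}}

```text
time: 4.77
position: [0.5131, 0.0799, 0.0252]
ee_rot: [-0.001, -0.655, 0.756, 0.001]
contact_force: [-6.4, 2.5, 4.9]
finger_gap: 0.004
```

```bash
python3 - <<'E'
from h import *
import cv2
s=sense();print(s["time"],s["position"],w2b(s["position"]),s["contact_force"])
cv2.imwrite("pics/w5.png",cv2.cvtColor(snapshot("wrist"),cv2.COLOR_RGB2BGR))
cv2.imwrite("pics/s5.png",cv2.resize(cv2.cvtColor(snapshot("scene"),cv2.COLOR_RGB2BGR)[190:370,255:465],None,fx=3.3,fy=3.3))
E
```

```text
4.7667 [0.51307475 0.07987789 0.02522416] [-0.0904385   0.01817473] [-6.41627976  2.47071585  4.93151659]
```

View pics/w5.png

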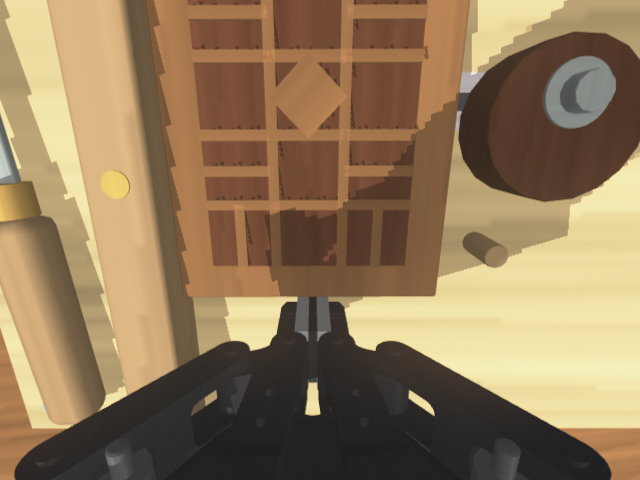

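View pics/s5.png

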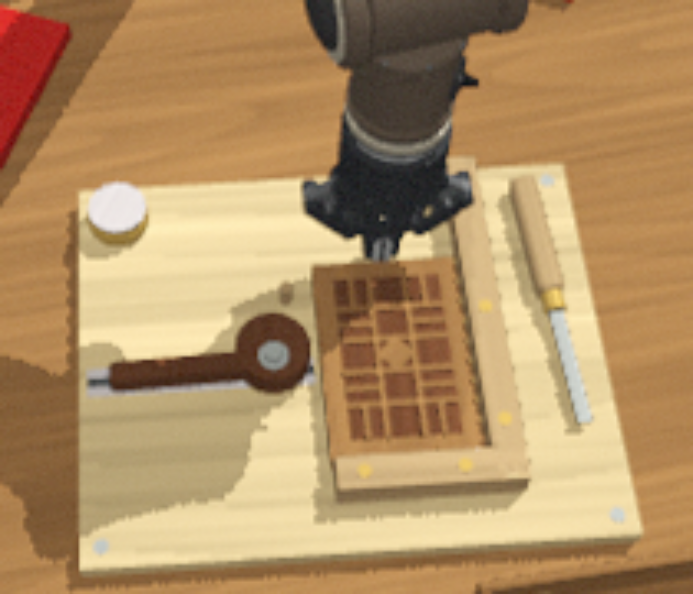

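The panel seems to meet the stop (force up to 6 N, no visible gap at the far end in the scene crop). One more nudge should confirm it.

Request:
{"api": "move_arm", "payload": {"moves": [{"dx":0.0,"dy":-0.001,"dz":0.0,"ax":0.0,"ay":0.0,"az":0.0,"jaw":0.0},{"dx":0.0,"dy":0.0,"dz":0.0,"ax":0.0,"ay":0.0,"az":0.0,"jaw":0.0}]}}

```text
time: 5.03
position: [0.513, 0.0799, 0.0251]
ee_rot: [-0.002, -0.655, 0.756, 0.001]
contact_force: [-6.7, 1.3, 3.8]
finger_gap: 0.0
```

```bash
python3 - <<'E'
from h import *
s=sense();print(s["time"],s["position"],w2b(s["position"]),s["contact_force"])
E
```

```text
5.0333 [0.51304222 0.079866   0.02506006] [-0.090469    0.01815833] [-6.72272192  1.30352331  3.78633568]
```

Request:
{"api": "move_arm", "payload": {"moves": [{"dx":0.0,"dy":-0.002,"dz":0.0,"ax":0.0,"ay":0.0,"az":0.0,"jaw":0.0},{"dx":0.0,"dy":0.0,"dz":0.0,"ax":0.0,"ay":0.0,"az":0.0,"jaw":0.0}]}}

```text
time: 5.2
position: [0.513, 0.0798, 0.0247]
ee_rot: [-0.003, -0.655, 0.756, 0.003]
contact_force: [-10.2, 2.3, 8.3]
finger_gap: 0.0
```

The panel is firmly against the stop: a further 2 mm of command raised the force to 10 N with no travel. Next I back off, lift, go over to the lever, and turn the tool so its rotation range suits the swing.

Request:
{"api": "move_arm", "payload": {"moves": [{"dx":0.0,"dy":0.01,"dz":0.0,"ax":0.0,"ay":0.0,"az":0.0,"jaw":0.0},{"dx":0.0,"dy":0.015,"dz":0.0,"ax":0.0,"ay":0.0,"az":0.0,"jaw":0.0},{"dx":0.0,"dy":0.0,"dz":-0.035,"ax":0.0,"ay":0.0,"az":0.0,"jaw":0.0},{"dx":0.0,"dy":0.0,"dz":-0.035,"ax":0.0,"ay":0.0,"az":0.0,"jaw":0.0},{"dx":0.0,"dy":0.0,"dz":-0.035,"ax":0.0,"ay":0.0,"az":0.0,"jaw":0.0},{"dx":0.03,"dy":-0.024,"dz":0.0,"ax":0.0,"ay":0.0,"az":0.0,"jaw":0.0},{"dx":0.03,"dy":-0.024,"dz":0.0,"ax":0.0,"ay":0.0,"az":0.0,"jaw":0.0},{"dx":0.03,"dy":-0.024,"dz":0.0,"ax":0.0,"ay":0.0,"az":0.0,"jaw":0.0},{"dx":0.03,"dy":-0.024,"dz":0.0,"ax":0.0,"ay":0.0,"az":0.0,"jaw":0.0},{"dx":0.03,"dy":-0.024,"dz":0.0,"ax":0.0,"ay":0.0,"az":0.0,"jaw":0.0},{"dx":0.03,"dy":-0.024,"dz":0.0,"ax":0.0,"ay":0.0,"az":0.0,"jaw":0.0},{"dx":0.0,"dy":0.0,"dz":0.0,"ax":0.0,"ay":0.0,"az":-0.124,"jaw":0.0},{"dx":0.0,"dy":0.0,"dz":0.0,"ax":0.0,"ay":0.0,"az":-0.124,"jaw":0.0},{"dx":0.0,"dy":0.0,"dz":0.0,"ax":0.0,"ay":0.0,"az":-0.124,"jaw":0.0},{"dx":0.0,"dy":0.0,"dz":0.0,"ax":0.0,"ay":0.0,"az":-0.124,"jaw":0.0},{"dx":0.0,"dy":0.0,"dz":0.0,"ax":0.0,"ay":0.0,"az":-0.124,"jaw":0.0},{"dx":0.0,"dy":0.0,"dz":0.0,"ax":0.0,"ay":0.0,"az":-0.124,"jaw":0.0},{"dx":0.0,"dy":0.0,"dz":0.0,"ax":0.0,"ay":0.0,"az":-0.124,"jaw":0.0},{"dx":0.0,"dy":0.0,"dz":0.0,"ax":0.0,"ay":0.0,"az":-0.124,"jaw":0.0},{"dx":0.0,"dy":0.0,"dz":0.0,"ax":0.0,"ay":0.0,"az":-0.124,"jaw":0.0}]}}

```text
time: 6.87
position: [0.6103, -0.1164, 0.1306]
ee_rot: [0.0, 0.957, -0.292, 0.002]
contact_force: [0.3, 0.5, -0.3]
finger_gap: -0.0
```

Request:
{"api": "move_arm", "payload": {"moves": [{"dx":0.0,"dy":0.0,"dz":0.0,"ax":0.0,"ay":0.0,"az":-0.124,"jaw":0.0},{"dx":0.0,"dy":0.0,"dz":0.0,"ax":0.0,"ay":0.0,"az":-0.124,"jaw":0.0},{"dx":0.0,"dy":0.0,"dz":0.0,"ax":0.0,"ay":0.0,"az":-0.124,"jaw":0.0},{"dx":0.0,"dy":0.0,"dz":0.0,"ax":0.0,"ay":0.0,"az":-0.124,"jaw":0.0},{"dx":0.0,"dy":0.0,"dz":0.0,"ax":0.0,"ay":0.0,"az":-0.124,"jaw":0.0},{"dx":0.0,"dy":0.0,"dz":0.0,"ax":0.0,"ay":0.0,"az":-0.124,"jaw":0.0},{"dx":0.0,"dy":0.0,"dz":0.0,"ax":0.0,"ay":0.0,"az":-0.124,"jaw":0.0},{"dx":0.0,"dy":0.0,"dz":0.0,"ax":0.0,"ay":0.0,"az":-0.124,"jaw":0.0},{"dx":0.0,"dy":0.0,"dz":0.0,"ax":0.0,"ay":0.0,"az":-0.124,"jaw":0.0},{"dx":0.0,"dy":0.0,"dz":0.0,"ax":0.0,"ay":0.0,"az":-0.124,"jaw":0.0},{"dx":0.0,"dy":0.0,"dz":0.0,"ax":0.0,"ay":0.0,"az":-0.124,"jaw":0.0},{"dx":0.0,"dy":0.0,"dz":0.0,"ax":0.0,"ay":0.0,"az":-0.124,"jaw":0.0},{"dx":0.0,"dy":0.0,"dz":0.0,"ax":0.0,"ay":0.0,"az":-0.124,"jaw":0.0},{"dx":0.0,"dy":0.0,"dz":0.0,"ax":0.0,"ay":0.0,"az":-0.124,"jaw":0.0},{"dx":0.0,"dy":0.0,"dz":0.0,"ax":0.0,"ay":0.0,"az":-0.124,"jaw":0.0},{"dx":0.0,"dy":0.0,"dz":0.0,"ax":0.0,"ay":0.0,"az":-0.124,"jaw":0.0},{"dx":0.0,"dy":0.0,"dz":0.0,"ax":0.0,"ay":0.0,"az":-0.08,"jaw":0.0}]}}

```text
time: 8.28
position: [0.6103, -0.1164, 0.1307]
ee_rot: [0.002, 0.741, 0.671, 0.001]
contact_force: [0.7, -0.8, 0.4]
finger_gap: 0.001
```

```bash
cat >> h.py <<'E'
def lev(q,off=.0195,r=.095):
    phi=-np.radians(77)-q;u=np.array([np.cos(phi),np.sin(phi)]);n=np.array([-u[1],u[0]])
    b=np.array([0,-.0715])+r*u+off*n; return b[0],b[1],phi+np.pi
E
python3 - <<'E'
from h import *
import cv2
s=sense();print(s["time"],s["position"],s["q"],w2b(s["position"]),s["contact_force"])
b=lev(.19,.031);print(b,delta(b[0],b[1],.027,b[2]))
cv2.imwrite("pics/w6.png",cv2.cvtColor(snapshot("wrist"),cv2.COLOR_RGB2BGR))
cv2.imwrite("pics/s6.png",cv2.resize(cv2.cvtColor(snapshot("scene"),cv2.COLOR_RGB2BGR)[190:370,255:465],None,fx=3.3,fy=3.3))
E
```

```text
8.2833 [ 0.6103487  -0.11638125  0.13067617] [-2.58241725e-01  4.06759298e-01  1.72014372e+00 -5.60579492e-04
  1.01037307e+00 -1.72947573e+00] [ 0.03381207 -0.16221837] [ 0.69521862 -0.75548557  0.39386457]
(np.float64(0.03448292693086464), np.float64(-0.1652919386209745), np.float64(1.6076891295541593)) (array([-3.000e-03,  1.000e-04,  1.037e-01]), array([0.0042, 0.0011, 0.0068]))
```

View pics/w6.png

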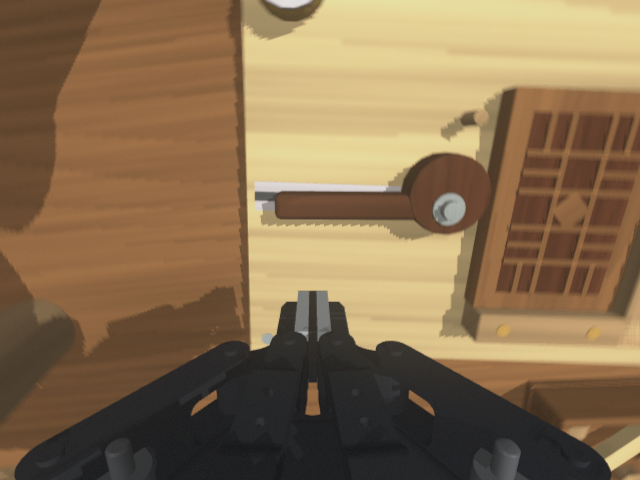

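View pics/s6.png

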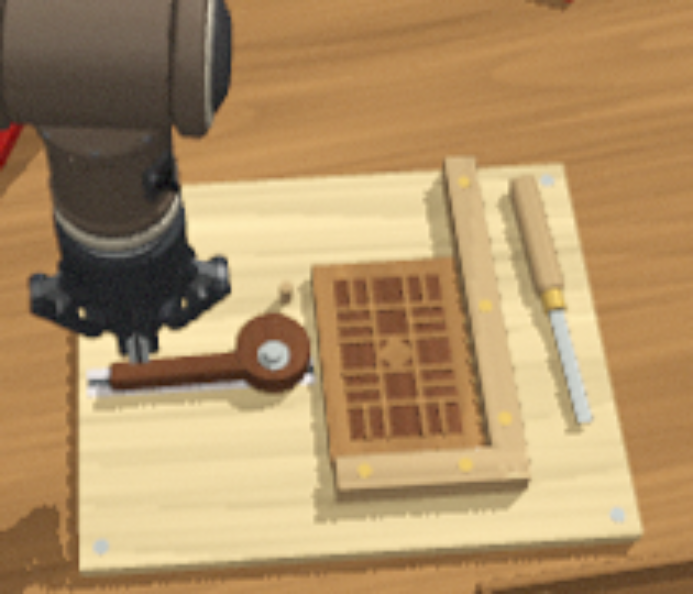

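The lever's near edge is at row 219, 23 mm from the TCP by my calibration, which matches the plan with about 12 mm clearance. The panel stayed at the stop. Descending now.

Request:
{"api": "move_arm", "payload": {"moves": [{"dx":-0.003,"dy":0.0,"dz":0.03,"ax":0.0,"ay":0.0,"az":0.007,"jaw":0.0},{"dx":0.0,"dy":0.0,"dz":0.03,"ax":0.0,"ay":0.0,"az":0.0,"jaw":0.0},{"dx":0.0,"dy":0.0,"dz":0.025,"ax":0.0,"ay":0.0,"az":0.0,"jaw":0.0},{"dx":0.0,"dy":0.0,"dz":0.018,"ax":0.0,"ay":0.0,"az":0.0,"jaw":0.0},{"dx":0.0,"dy":0.0,"dz":0.0,"ax":0.0,"ay":0.0,"az":0.0,"jaw":0.0}]}}

```text
time: 8.8
position: [0.6052, -0.118, 0.0227]
ee_rot: [-0.003, 0.746, 0.666, -0.002]
contact_force: [-1.4, 0.8, -1.3]
finger_gap: -0.002
```

```bash
python3 - <<'E'
from h import *
import cv2
s=sense();print(s["time"],s["position"],w2b(s["position"]),s["contact_force"])
b=lev(.19);print(b,delta(b[0],b[1],.026,b[2]))
# nominal per-row steps
# step in tool frame for dq
for dq in (.1,.115):
    a=np.array(lev(.5)[:2]);c=np.array(lev(.5+dq)[:2]);y=lev(.5)[2];x=np.array([np.cos(y),np.sin(y)]);yy=np.array([x[1],-x[0]]);print(dq,(c-a)@x,(c-a)@yy)
cv2.imwrite("pics/w7.png",cv2.cvtColor(snapshot("wrist"),cv2.COLOR_RGB2BGR))
E
```

```text
8.8 [ 0.60517962 -0.11801398  0.02268875] [ 0.02892844 -0.16457109] [-1.36235706  0.76815136 -1.32176026]
(np.float64(0.02299075224688027), np.float64(-0.1657161096157264), np.float64(1.6076891295541593)) (array([-0.001 , -0.006 , -0.0033]), array([-0.007 , -0.0009, -0.0078]))
0.1 -0.0014721473260255761 -0.009581593358527164
0.115 -0.0016100649335269385 -0.011029737103270862
```

View pics/w7.png

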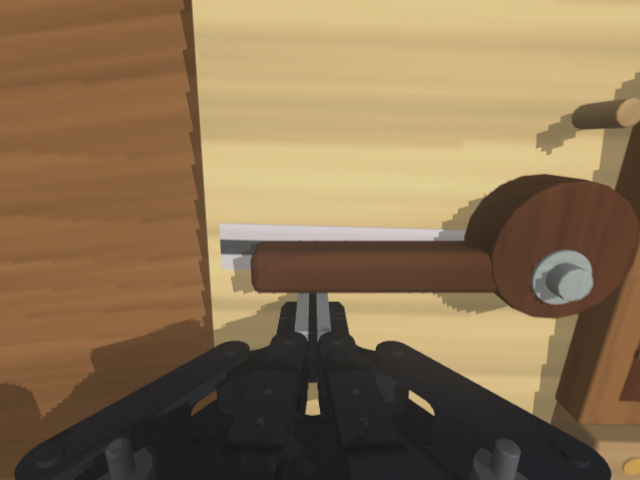

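The finger is on the far side of the lever, with the lever's near edge at row 292. Raise 3 mm, close in, and begin the arc.

Request:
{"api": "move_arm", "payload": {"moves": [{"dx":-0.001,"dy":-0.003,"dz":-0.003,"ax":-0.005,"ay":0.0,"az":-0.008,"jaw":0.0},{"dx":0.0,"dy":-0.003,"dz":0.0,"ax":0.0,"ay":0.0,"az":0.0,"jaw":0.0},{"dx":-0.001,"dy":-0.0058,"dz":0.0,"ax":0.0,"ay":0.0,"az":0.06,"jaw":0.0},{"dx":-0.001,"dy":-0.0058,"dz":0.0,"ax":0.0,"ay":0.0,"az":0.06,"jaw":0.0},{"dx":-0.001,"dy":-0.0058,"dz":0.0,"ax":0.0,"ay":0.0,"az":0.06,"jaw":0.0},{"dx":-0.001,"dy":-0.0058,"dz":0.0,"ax":0.0,"ay":0.0,"az":0.06,"jaw":0.0},{"dx":-0.001,"dy":-0.0058,"dz":0.0,"ax":0.0,"ay":0.0,"az":0.06,"jaw":0.0}]}}

```text
time: 9.43
position: [0.5761, -0.1192, 0.0331]
ee_rot: [0.005, 0.835, 0.55, 0.004]
contact_force: [1.3, -4.0, -0.4]
finger_gap: 0.001
```

```bash
python3 - <<'E'
from h import *
import cv2
s=sense();print(s["time"],s["position"],w2b(s["position"]),s["contact_force"])
b=lev(.49);print(b,delta(b[0],b[1],.026,b[2]))
cv2.imwrite("pics/w8.png",cv2.cvtColor(snapshot("wrist"),cv2.COLOR_RGB2BGR))
E
```

```text
9.4333 [ 0.57612708 -0.11917457  0.03314703] [ 0.00033783 -0.1698602 ] [ 1.28356072 -3.99439628 -0.40271218]
(np.float64(-0.005878859650575656), np.float64(-0.168302319234659), np.float64(1.3076891295541593)) (array([-0.0001, -0.0065,  0.0071]), array([ 0.0133, -0.0015, -0.0007]))
```

View pics/w8.png

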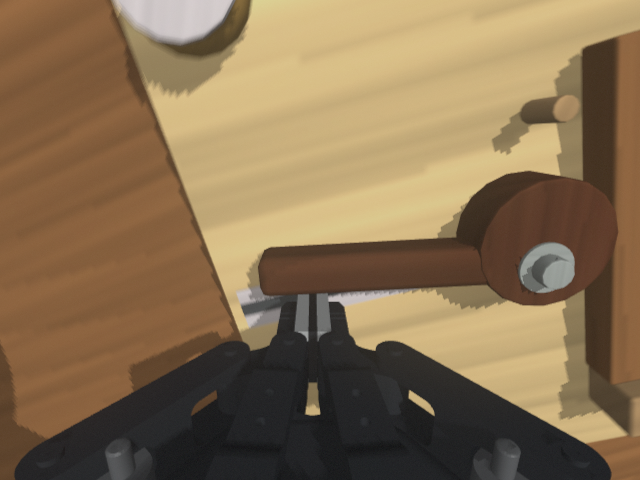

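The lever turns cleanly with the finger on it, at (313,292). The TCP rode up to z = 33 mm, so I'll correct that while continuing.

Request:
{"api": "move_arm", "payload": {"moves": [{"dx":-0.001,"dy":-0.0058,"dz":0.003,"ax":0.005,"ay":0.0,"az":0.06,"jaw":0.0},{"dx":-0.001,"dy":-0.0058,"dz":0.003,"ax":0.004,"ay":0.0,"az":0.06,"jaw":0.0},{"dx":-0.001,"dy":-0.0058,"dz":0.0,"ax":0.0,"ay":0.0,"az":0.06,"jaw":0.0},{"dx":-0.001,"dy":-0.0058,"dz":0.0,"ax":0.0,"ay":0.0,"az":0.06,"jaw":0.0},{"dx":-0.001,"dy":-0.0058,"dz":0.0,"ax":0.0,"ay":0.0,"az":0.06,"jaw":0.0}]}}

```text
time: 9.9
position: [0.5483, -0.1089, 0.0268]
ee_rot: [0.0, 0.908, 0.419, 0.002]
contact_force: [0.6, -2.4, 0.0]
finger_gap: -0.003
```

```bash
python3 - <<'E'
from h import *
s=sense();print(s["time"],s["position"],w2b(s["position"]),s["contact_force"])
b=lev(.79);print(b,delta(b[0],b[1],.026,b[2]))
E
```

```text
9.9 [ 0.54830346 -0.10888979  0.02675227] [-0.0286675  -0.16364563] [ 0.64517813 -2.44910691  0.02058514]
(np.float64(-0.03422333052416651), np.float64(-0.16224146597798414), np.float64(1.0076891295541595)) (array([-0.0018, -0.0055,  0.0007]), array([ 0.0022, -0.0025,  0.0009]))
```

Request:
{"api": "move_arm", "payload": {"moves": [{"dx":-0.0014,"dy":-0.0062,"dz":0.0,"ax":0.0,"ay":0.0,"az":0.06,"jaw":0.0},{"dx":-0.0014,"dy":-0.0062,"dz":0.0,"ax":0.0,"ay":0.0,"az":0.06,"jaw":0.0},{"dx":-0.0014,"dy":-0.0062,"dz":0.0,"ax":0.0,"ay":0.0,"az":0.06,"jaw":0.0},{"dx":-0.0012,"dy":-0.0062,"dz":0.0,"ax":0.0,"ay":0.0,"az":0.06,"jaw":0.0},{"dx":-0.001,"dy":-0.006,"dz":0.0,"ax":0.0,"ay":0.0,"az":0.06,"jaw":0.0},{"dx":-0.001,"dy":-0.006,"dz":0.0,"ax":0.0,"ay":0.0,"az":0.06,"jaw":0.0},{"dx":-0.001,"dy":-0.006,"dz":0.0,"ax":0.0,"ay":0.0,"az":0.06,"jaw":0.0},{"dx":-0.001,"dy":-0.006,"dz":0.0,"ax":0.0,"ay":0.0,"az":0.06,"jaw":0.0}]}}

```text
time: 10.57
position: [0.5106, -0.0763, 0.0267]
ee_rot: [-0.0, 0.981, 0.192, 0.001]
contact_force: [-0.8, -4.3, 1.4]
finger_gap: 0.001
```

```bash
python3 - <<'E'
from h import *
import cv2
s=sense();print(s["time"],s["position"],s["q"],w2b(s["position"]),s["contact_force"])
b=lev(1.27);print(b,delta(b[0],b[1],.026,b[2]))
cv2.imwrite("pics/w9.png",cv2.cvtColor(snapshot("wrist"),cv2.COLOR_RGB2BGR))
E
```

```text
10.5667 [ 0.51060686 -0.07634378  0.0266503 ] [-2.33352217e-01  3.99292904e-01  2.00525401e+00  1.40008204e-03
  7.35937241e-01 -6.20307250e-01] [-0.07061756 -0.13680408] [-0.78715603 -4.28434496  1.44331863]
(np.float64(-0.07225843976227206), np.float64(-0.13618359825428777), np.float64(0.527689129554159)) (array([-0.0011, -0.0014,  0.0006]), array([-0.0001, -0.0014,  0.0012]))
```

View pics/w9.png

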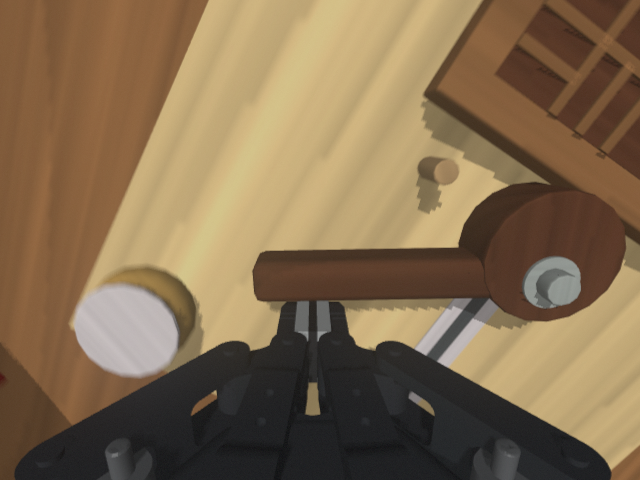

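The lever is at about 1.27 rad, with the tin clear. I'll continue more slowly into the bite.

Request:
{"api": "move_arm", "payload": {"moves": [{"dx":-0.0012,"dy":-0.0054,"dz":0.0,"ax":0.0,"ay":0.0,"az":0.05,"jaw":0.0},{"dx":-0.0012,"dy":-0.0054,"dz":0.0,"ax":0.0,"ay":0.0,"az":0.05,"jaw":0.0},{"dx":-0.001,"dy":-0.0054,"dz":0.0,"ax":0.0,"ay":0.0,"az":0.05,"jaw":0.0},{"dx":-0.001,"dy":-0.005,"dz":0.0,"ax":0.0,"ay":0.0,"az":0.05,"jaw":0.0},{"dx":-0.001,"dy":-0.005,"dz":0.0,"ax":0.0,"ay":0.0,"az":0.05,"jaw":0.0},{"dx":-0.001,"dy":-0.005,"dz":0.0,"ax":0.0,"ay":0.0,"az":0.05,"jaw":0.0}]}}

```text
time: 11.12
position: [0.4976, -0.0491, 0.0265]
ee_rot: [0.001, 0.999, 0.044, 0.002]
contact_force: [0.2, -10.4, -3.0]
finger_gap: -0.0
```

```bash
python3 - <<'E'
from h import *
import cv2
s=sense();print(s["time"],s["position"],w2b(s["position"]),s["contact_force"])
b=lev(1.57);print(b,delta(b[0],b[1],.026,b[2]))
b=lev(1.8);print(b,delta(b[0],b[1],.026,b[2]))
cv2.imwrite("pics/w10.png",cv2.cvtColor(snapshot("wrist"),cv2.COLOR_RGB2BGR))
E
```

```text
11.1167 [ 0.49758102 -0.04909412  0.02653808] [-0.08739388 -0.11168891] [  0.22721541 -10.35872452  -2.99374973]
(np.float64(-0.08814643447588925), np.float64(-0.11194077260868987), np.float64(0.2276891295541592)) (array([-0.0008,  0.0001,  0.0005]), array([ 0.0016, -0.0036,  0.0041]))
(np.float64(-0.09504480827789538), np.float64(-0.09078041543686519), np.float64(-0.0023108704458407736)) (array([-0.0026, -0.0221,  0.0005]), array([ 0.0012, -0.0037,  0.2341]))
```

View pics/w10.png

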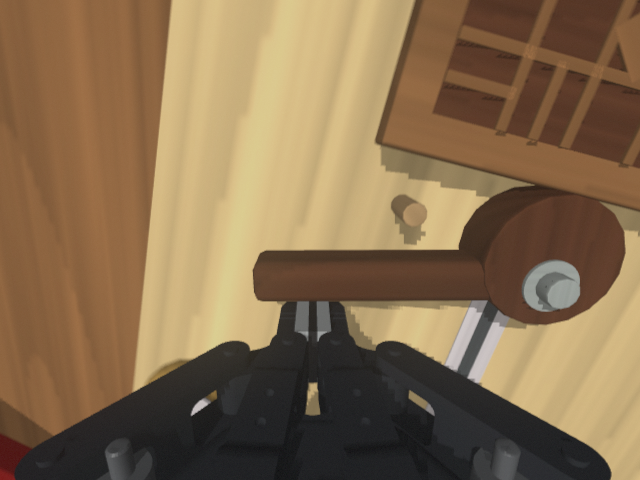

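Dowel at (411,212), 10 N at about 1.57 rad. Continuing for another 0.23 rad.

Request:
{"api": "move_arm", "payload": {"moves": [{"dx":-0.001,"dy":-0.005,"dz":0.0,"ax":0.0,"ay":0.0,"az":0.05,"jaw":0.0},{"dx":-0.001,"dy":-0.005,"dz":0.0,"ax":0.0,"ay":0.0,"az":0.05,"jaw":0.0},{"dx":-0.001,"dy":-0.005,"dz":0.0,"ax":0.0,"ay":0.0,"az":0.05,"jaw":0.0}]}}

```text
time: 11.42
position: [0.4943, -0.0354, 0.0265]
ee_rot: [0.001, 1.0, -0.03, 0.002]
contact_force: [1.1, -13.5, -2.5]
finger_gap: -0.001
```

Request:
{"api": "move_arm", "payload": {"moves": [{"dx":-0.001,"dy":-0.004,"dz":0.0,"ax":0.0,"ay":0.0,"az":0.04,"jaw":0.0},{"dx":0.0,"dy":-0.003,"dz":0.0,"ax":0.0,"ay":0.0,"az":0.03,"jaw":0.0}]}}

```text
time: 11.58
position: [0.4936, -0.0283, 0.0265]
ee_rot: [0.001, 0.998, -0.065, 0.002]
contact_force: [-0.6, -13.0, 0.0]
finger_gap: 0.001
```

Request:
{"api": "move_arm", "payload": {"moves": [{"dx":0.0,"dy":-0.002,"dz":0.0,"ax":0.0,"ay":0.0,"az":0.01,"jaw":0.0}]}}

```text
time: 11.67
position: [0.4935, -0.0265, 0.0265]
ee_rot: [0.002, 0.998, -0.069, 0.001]
contact_force: [-0.7, -20.3, -1.0]
finger_gap: 0.003
```

```bash
python3 - <<'E'
from h import *
import cv2
s=sense();print(s["time"],s["position"],w2b(s["position"]),s["contact_force"])
b=lev(1.8);print(b,delta(b[0],b[1],.026,b[2]))
cv2.imwrite("pics/w11.png",cv2.cvtColor(snapshot("wrist"),cv2.COLOR_RGB2BGR))
E
```

```text
11.6667 [ 0.49351664 -0.02651702  0.02647957] [-0.09463431 -0.08992149] [ -0.65842855 -20.29893261  -1.03327965]
(np.float64(-0.09504480827789538), np.float64(-0.09078041543686519), np.float64(-0.0023108704458407736)) (array([-0.0004,  0.0009,  0.0005]), array([ 0.0029, -0.0029,  0.0067]))
```

View pics/w11.png

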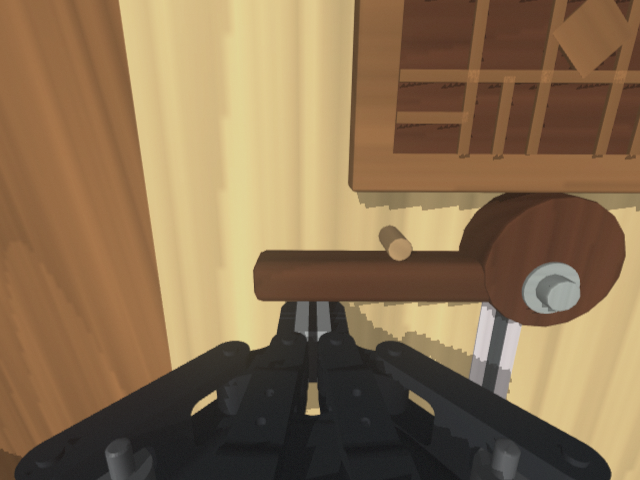

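The lever touches the dowel at (397,252). One small confirming push.

Request:
{"api": "move_arm", "payload": {"moves": [{"dx":0.0,"dy":-0.0015,"dz":0.0,"ax":0.0,"ay":0.0,"az":0.0,"jaw":0.0},{"dx":0.0,"dy":0.0,"dz":0.0,"ax":0.0,"ay":0.0,"az":0.0,"jaw":0.0}]}}

```text
time: 11.88
position: [0.4935, -0.0265, 0.0265]
ee_rot: [0.003, 0.998, -0.068, 0.001]
contact_force: [-0.7, -18.9, 0.2]
finger_gap: -0.001
```

It's at the hard stop with no further motion. Backing off and lifting.

Request:
{"api": "move_arm", "payload": {"moves": [{"dx":0.0,"dy":0.005,"dz":0.0,"ax":0.0,"ay":0.0,"az":0.0,"jaw":0.0},{"dx":0.0,"dy":0.01,"dz":0.0,"ax":0.0,"ay":0.0,"az":0.0,"jaw":0.0},{"dx":0.0,"dy":0.003,"dz":-0.005,"ax":0.0,"ay":0.0,"az":0.0,"jaw":0.0},{"dx":0.0,"dy":0.0,"dz":-0.03,"ax":0.0,"ay":0.0,"az":0.0,"jaw":0.0},{"dx":0.0,"dy":0.0,"dz":-0.035,"ax":0.0,"ay":0.0,"az":0.0,"jaw":0.0},{"dx":0.0,"dy":0.0,"dz":-0.035,"ax":0.0,"ay":0.0,"az":0.0,"jaw":0.0},{"dx":0.0,"dy":0.0,"dz":-0.035,"ax":0.0,"ay":0.0,"az":0.0,"jaw":0.0},{"dx":0.0,"dy":0.03,"dz":-0.02,"ax":0.0,"ay":0.0,"az":0.0,"jaw":0.0},{"dx":0.0,"dy":0.035,"dz":0.0,"ax":0.0,"ay":0.0,"az":0.0,"jaw":0.0},{"dx":0.0,"dy":0.035,"dz":0.0,"ax":0.0,"ay":0.0,"az":0.0,"jaw":0.0},{"dx":0.0,"dy":0.035,"dz":0.0,"ax":0.0,"ay":0.0,"az":0.0,"jaw":0.0},{"dx":0.0,"dy":0.0,"dz":0.0,"ax":0.0,"ay":0.0,"az":0.0,"jaw":0.0}]}}

```text
time: 12.88
position: [0.4697, -0.1784, 0.1857]
ee_rot: [0.0, 0.997, -0.073, -0.0]
contact_force: [-0.2, -0.3, 0.7]
finger_gap: -0.003
```

```bash
python3 - <<'E'
from h import *
import cv2
s=sense();print(s["time"],s["position"],s["contact_force"])
cv2.imwrite("pics/t12.png",cv2.resize(cv2.cvtColor(snapshot("top"),cv2.COLOR_RGB2BGR)[95:255,200:390],None,fx=3.75,fy=3.75,interpolation=cv2.INTER_CUBIC))
cv2.imwrite("pics/s12.png",cv2.resize(cv2.cvtColor(snapshot("scene"),cv2.COLOR_RGB2BGR)[230:370,265:455],None,fx=4,fy=4,interpolation=cv2.INTER_CUBIC))
E
```

```text
12.8833 [ 0.46970186 -0.17837786  0.18572514] [-0.2191653  -0.34161036  0.65299549]
```

View pics/t12.png

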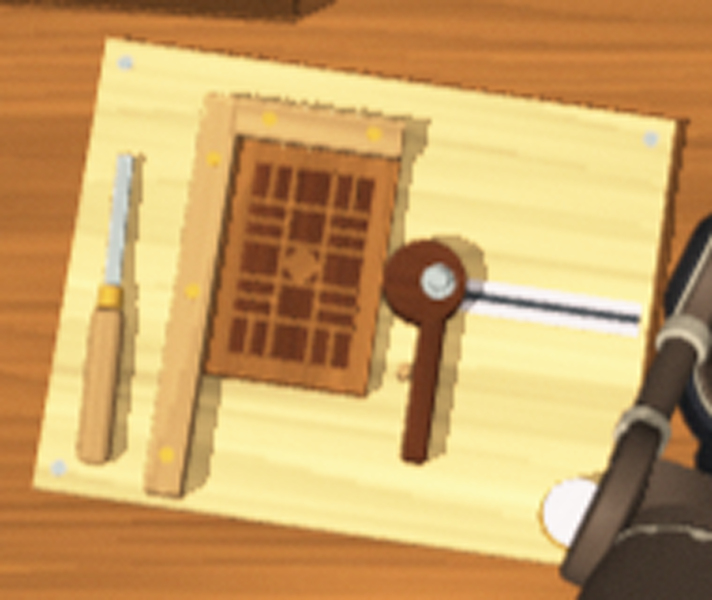

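View pics/s12.png

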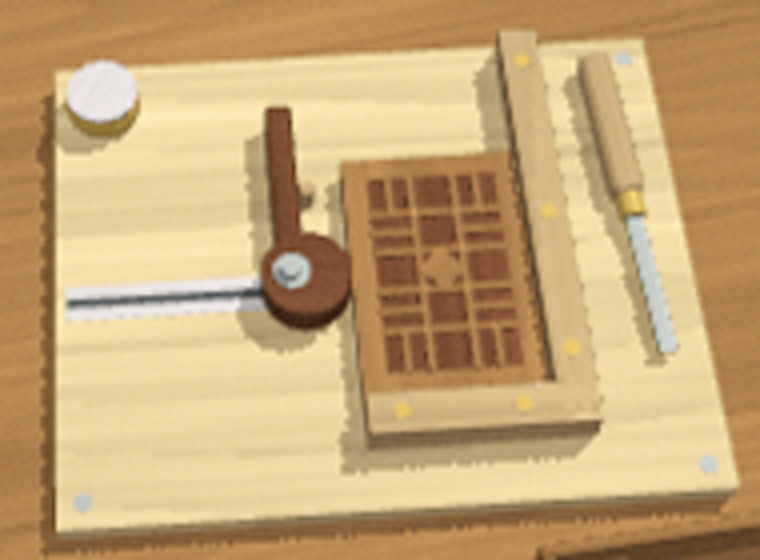

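The panel sits against the end stop and fence, the cam disc is on its right side, and the lever is at the dowel. The tin and gouge are unmoved. Handing in.

```bash
python3 -c "
from rig import *
print(hand_in())"
```

```text
the job is handed in; nothing more can be done
None
```

The job is done and handed in at about 13 s of robot time. With the shut fingers I pushed the panel along the fence to the end stop. Only then did I push the cam lever clockwise to its dowel, and I took the hand clear.

**Panel:** at the stop, 2 mm more command gave no travel and the force rose to 10 N.

**Lever:** at the dowel, 1.5 mm more command gave no movement, at about 19 N. The finger's position matched 1.80 rad to within about 1 mm.

**Last pictures:** the panel is against the stop and fence, the cam disc is on its right side, and the lever is at the dowel. The gouge and wax tin are where they were; I did not re-check the other bystanders. Force on the hand was near zero after it withdrew.

**Failed or off:**
- The first move call was refused because its rows left out fields. Nothing moved, and I sent it again complete.
- During the lever push the finger rose to 33 mm, about 7 mm above the planned height. I corrected it as the push went on and it stayed on the lever.

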